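# Pop open the charging case and lay the remote in, keys up

## Task

The remote control needs charging: press the red button on the front of the charging case so that its lid springs right up to its stop, pressing gently rather than ramming the button and keeping your hand out of the way of the lid. Then take the remote out of the wooden caddy and lay it, without dropping it, flat in the cradle inside the case with its keys facing up (either end may point either way). Let go and leave the lid standing fully open, and do not disturb the other things on the desk.

Things in the scene. Friction and masses are not known exactly. Their poses are not given: they have to be found in the camera images.
- case: Fixed sage-green charging case, 150 (x) by 210 (y) mm; base rim 45 mm high, walls 5 mm; 74 mm high with the lid shut. Origin: centre of its underside on the desk; x points from the button side (front, near the robot) to the hinge side, y along its length, z up. In front of it a dark wedge carries the button (out to x = -133 mm, |y| under 28 mm).
- lid: Smoke-clear lid, 150 by 210 by 29 mm, green rim. Origin: middle of its hinge line (case +75, 0, 45 mm); shut and latched its axes are the case's; open at its stop it is turned 1.75 rad about y (its z then that far from vertical). Its front edge flies up once unlatched; a spring (0.65 N m shut, 0.2 open) holds it. A hand leaning 20 degrees to the case's front, along the button's axis, is out of its way.
- button: Red push button, 30 mm across, at the case's front. Its z is the outward push axis, leaning 20 degrees from vertical to the case's -x; push along -z. Origin 22 mm under the red face (case -114, 0, 28 mm unpressed). Travel 13 mm to a hard stop; spring 2 N plus 0.5 N per mm, latch friction up to 1.5 N. The latch lets go at an unseen depth of 4 to 12 mm that differs each time.
- button_face (a point): Centre of the button's red face (case -122, 0, 49 mm when not pressed); z is the outward push axis.
- cradle (a point): Centre of the cradle's supporting surface, 32 mm above the desk, axes as the case. The remote lies along the case's y on two dark blocks (36 mm long, centred at y = +-60 mm, brass contacts on top); between them, over 84 mm, fingers have room down to 26 mm below this surface and 70 mm to each side. Ledges 9 mm high on the blocks leave a pocket of 158 by 53 mm.
- caddy: Fixed wooden caddy, foot 100 (x) by 90 (y) by 8 mm, about 68 mm high. Origin on the desk under the slot's floor centre, which is at (0, 0, 20) mm; the foot is centred at x = +10 mm. The slot, 28 by 52 mm and 45 mm deep, leans 30 degrees from vertical to the caddy's +x (away from the robot, give or take its yaw).
- remote: Dark remote, 150 (x) by 46 (y) by 24 (z) mm, about 160 g. Origin: centre of its back (two brass strips); z points out of the face with white keys and pale display (its middle is at z = +12 mm), x to the display end. It starts in the caddy, display end up, x leaning 30 degrees from vertical to the caddy's +x, keys to its -x and up, lower 45 mm in the slot with 2 to 3 mm play; pull out along +x.
- tin: Bystander: open aluminium tin, 56 mm across, 45 mm high, in front of the case beside its button; origin at its underside.
- candle: Bystander: amber glass jar, 60 mm across, 70 mm high, behind the caddy; origin at its underside.
- mug: Bystander: white mug, 80 mm across, 92 mm high; origin at its underside.
- book: Bystander: closed red book lying flat, 150 by 210 by 22 mm; origin at its underside.
- plant: Bystander: small plant in a terracotta pot, 92 mm across, about 150 mm high; origin at its underside.
- bottle: Bystander: amber bottle, 54 mm across, 100 mm high; origin at its underside.

How it is judged:
By the outcome, as a careful person would: the job done as asked, in the order asked, and still so for the second after the job is handed in, with the robot touching nothing.
It also fails if it takes over 54 s, if anything falls off the work surface, if the arm or the gripper's body presses on something with over 40 N, if the wrist force passes 120 N, or if a joint passes its speed limit or range.

## Robot

A 6-joint arm with a two-finger parallel gripper is mounted at the origin on the work surface. World frame = base frame: x ahead of the robot, y to its left, z up, the work surface at z = 0. Lengths are in mm, angles in rad, forces in N, time in s.
With the tool pointing down it reaches from about 350 to 775 mm from the base axis. Payload 7.3 kg.
Tool frame: the origin (TCP) lies on the centre line of the jaws, within the pads' length; the fingertips stand bot.tip_reach ahead of it and the grasp point (between the pads) lies 6 mm ahead of it (bot.tip_reach is the distance from the TCP to the fingertips, in mm); z points along the fingers, y is the direction in which the jaws open and shut (so a half turn about z gives the same grasp; the last joint's range is limited). The gripper opens to 92 mm and grips with 3 to 60 N. Pads are 19 mm wide; open, the fingers measure 130 mm over their backs; the gripper's body (75 mm by 190 mm) begins 47 mm behind the grasp point.
Start: joints at [1.06, 0.342, 1.524, -0, 1.275, -0.146], TCP at [187.286, 490.476, 251.741] pointing down, gripper open.
Joint ranges: [-2.53, 2.53], [-0.77, 2.02], [0.04, 2.7], [-1, 4.14], [0.28, 2.66], [-3.11, 3.11]. Speed limits (rad/s): [2.57, 2.57, 3.14, 3.14, 3.14, 3.14].

## Interface

Orientations are given as [roll, pitch, yaw] about the fixed x, y, z axes, in that order (R = Rz(yaw) Ry(pitch) Rx(roll)).
In Python, from plant import bot gives the robot as it stands.
- The arm moves only by the tool step_arm, never from a script. Its argument "deltas" is a list of rows, each a list of 6 numbers: the shift along the tool's x, y, z in mm, then the turn, a rotation vector about the tool's x, y, z in rad. A call has 1 to 5 rows; each row is the pose to reach, as a shift and turn from the pose commanded when the call began, along the tool's axes at that moment; what a row does not reach only later rows make up. A row lasts 1/12 s, in which the tool goes at most 41.7 mm and 7.16 degrees, less where a joint would pass 70% of its speed; a pose out of reach is approached as far as the arm can. A call with a gripper value outside its range is refused whole. "fingers" is the finger opening in mm, from 0 to 91.8, set as the call begins (left out, the last holds). The fingers move at their own pace and stop on an object; the grip force is fixed at half the most. Time passes only in rows, so rows that repeat a pose let the fingers close. It gives the time, the measured TCP pose, the force and the opening at its end, in the units of the state.
- bot.get_obs(): the state, without advancing time (a new reading comes with each control period).
- bot.capture(name): name is "scene" or "top"; returns a dict with "color" (420x560x3 uint8, red, green, blue), "fx", "fy", "cx", "cy" (pixels), "k1" (the pictures are not rectified: a ray, as slopes to the right and down, at radius r is drawn at 1 + k1 r^2 times it, then the intrinsics apply), "R" (3x3) and "t" (3): a world point X has camera coordinates R X + t. Camera axes: x right, y down, z forward; pixel columns grow to the right and rows downward; lengths in mm; the calibration is good to about 2 mm. A picture is of the moment at which its call begins. There is no depth.
- bot.close_job(): hands the job in, once; it reports no verdict.
Trained networks look in a picture, given as the dict that the camera call returned (one of the last four; its "shot" number tells which), for a name from the list of things; names that differ only in an ending like _2 or _b are one class to them, and where a whole thing is asked for, a point or a joint stands for the part that bears it (a point fixed in the world has none). Each returns a list of dicts, best first, with "p" (0 to 1); they miss things now and then, are a little off and sometimes report something else, mostly with a low value. They report only what shows in the picture. A call takes as long as a camera call.
- bot.boxes_of(query, picture): "rect" ([centre column, centre row, width, height] in pixels, round what is visible of it).
The state is a dict: "time": time; "joint_positions": joint angles; "dq": joint speeds; "tau": joint torques, N m; "tool_pos": TCP position; "tcp_rot": TCP orientation; "contact_force": force on the tool from outside, world axes, zero at the start; "moment": the same for the moment, N m; "grip_width": finger opening in mm.
Only numpy, scipy, OpenCV 4.12 (cv2) and the standard library are available. Lean on these libraries where they do the work, as an engineer would, in place of code of your own. Each camera call takes 0.05 s, during which the arm holds its last target. There are 200 camera calls.

## Working session

There is one attempt and no reset: what is moved stays moved. The work goes in short steps, Python scripts to look and compute and a tool call to move; the robot and the scene stay as the last step left them, time stands still between calls to the robot, and variables do not carry over. Pictures are saved under pics/ and viewed, about 8 in all and at most 12, crops included, and the job is handed in when it is done.

Besides the shell and the picture viewer there is one more tool, called after ">>>" as name(argument=value, ...) on one line, values as JSON. step_arm: Moves the arm, as the interface text tells. Its arguments: {"type":"object","properties":{"deltas":{"type":"array"},"fingers":{"type":"number"}},"required":["deltas"]}

```bash
ls; mkdir -p pics; python3 - <<'E'
from plant import bot
import cv2,numpy as np
print(bot.tip_reach, bot.get_obs())
for n in ["scene","top"]:
    c=bot.capture(n)
    cv2.imwrite(f"pics/{n}0.png",c["color"][:,:,::-1])
    print(n,{k:(np.round(v,4).tolist() if k in"Rt" else v) for k,v in c.items() if k!="color"})
    for q in ["case","lid","button","caddy","remote","tin","candle","mug","book","plant","bottle"]:
        print(q,[(np.round(d["rect"]).tolist(),round(d["p"],2)) for d in bot.boxes_of(q,c)[:2]])
E
```

```text
pics
25.0 {'time': 0.0, 'joint_positions': array([ 1.05996084e+00,  3.42724879e-01,  1.52501660e+00,  3.46582539e-05,
        1.27537112e+00, -1.46003573e-01]), 'dq': array([-0.00039165,  0.00044614, -0.00180497,  0.00038241, -0.00064074,
        0.00062914]), 'tau': array([ 1.15997234e-03, -4.31248677e+01, -2.44226342e+01,  7.18008773e-02,
        5.61328093e-02, -1.44677829e-04]), 'tool_pos': array([187.10998232, 490.14009501, 251.04394908]), 'tcp_rot': array([-3.14009370e+00, -2.53918847e-04,  2.77675043e+00]), 'contact_force': array([ 0.56702961, -0.20275564,  0.21304657]), 'moment': array([-0.01583542,  0.04865551,  0.00833513]), 'grip_width': 92.0503675995036}
scene {'fx': 475.2598475092041, 'fy': 475.2598475092041, 'cx': 275.83293924365876, 'cy': 205.4770568374723, 'k1': -0.052369995018690815, 'R': [[-0.7814, 0.624, 0.0014], [0.3909, 0.4913, -0.7783], [-0.4864, -0.6076, -0.6279]], 't': [435.5586, -138.8888, 1553.3681], 'shot': 1}
case [([322.0, 274.0, 113.0, 98.0], 0.59)]
lid [([324.0, 267.0, 112.0, 81.0], 0.9), ([323.0, 274.0, 112.0, 97.0], 0.69)]
button [([352.0, 246.0, 17.0
[... 580 characters left out ...]
757, 'cy': 217.6905701775409, 'k1': -0.04794427317118338, 'R': [[0.0205, -0.9998, 0.0081], [-0.9931, -0.0213, -0.115], [0.1152, -0.0057, -0.9933]], 't': [-13.0726, 547.269, 1299.469], 'shot': 2}
case [([217.0, 216.0, 70.0, 73.0], 0.92)]
lid [([218.0, 207.0, 65.0, 55.0], 0.82)]
button []
caddy [([341.0, 207.0, 29.0, 28.0], 0.79)]
remote [([344.0, 187.0, 15.0, 29.0], 0.96)]
tin [([192.0, 252.0, 21.0, 18.0], 0.71), ([345.0, 188.0, 16.0, 25.0], 0.42)]
candle [([333.0, 168.0, 18.0, 21.0], 0.85)]
mug [([141.0, 229.0, 39.0, 36.0], 0.8), ([217.0, 216.0, 70.0, 73.0], 0.54)]
book [([158.0, 276.0, 71.0, 59.0], 0.91)]
plant [([432.0, 227.0, 42.0, 44.0], 0.71)]
bottle [([395.0, 268.0, 16.0, 17.0], 0.76)]
```

View pics/scene0.png

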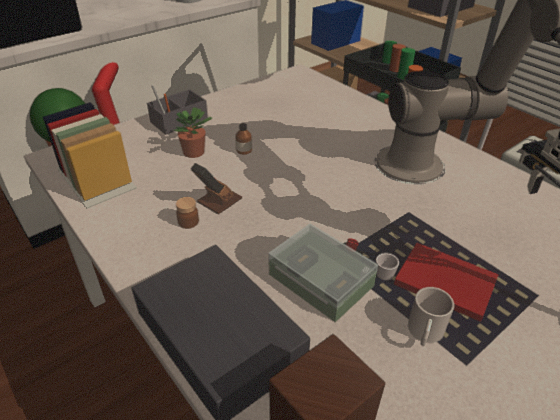

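View pics/top0.png

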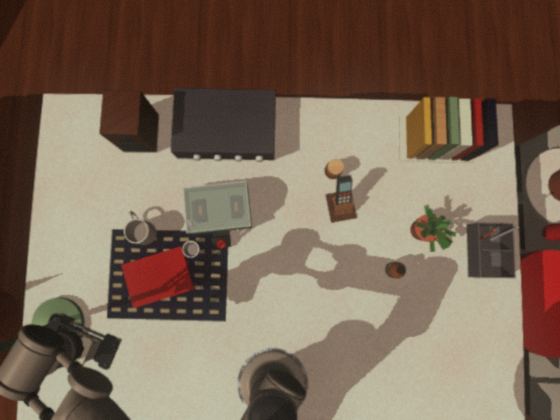

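The scene view shows the case at about (322,270) with its button at (352,246), and the caddy and remote at (215,185). The top view shows the case at (217,208), the button at (222,244), and the caddy and remote at (342,198), with the arm at the lower left. Next I'll enlarge crops to pick out corners.

```bash
python3 - <<'E'
import cv2,numpy as np
def crop(f,c0,r0,w,h,s,o):
    im=cv2.imread(f)[r0:r0+h,c0:c0+w]
    im=cv2.resize(im,None,fx=s,fy=s,interpolation=cv2.INTER_CUBIC)
    for k in range(0,w,10): cv2.line(im,(k*s,0),(k*s,6 if k%50 else 14),(0,255,255),1); cv2.putText(im,str(c0+k),(k*s,20),0,.3,(0,255,255),1)
    for k in range(0,h,10): cv2.line(im,(0,k*s),(6,k*s),(0,255,255),1); cv2.putText(im,str(r0+k),(8,k*s+4),0,.3,(0,255,255),1)
    return cv2.resize(im,(400,300))if o else im
a=crop("pics/top0.png",175,173,80,80*3//4+20,5,0)  # 400x400
b=crop("pics/top0.png",310,150,80,80,5,0)
cv2.imwrite("pics/c1.png",np.hstack([a,b]))
a=crop("pics/scene0.png",260,215,140,110,4,0)
b=crop("pics/scene0.png",170,150,80,88,3,0); b=cv2.copyMakeBorder(b,0,440-264,0,0,0)
cv2.imwrite("pics/c2.png",np.hstack([a,b]))
E
```

```text
(no output)
```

View pics/c1.png

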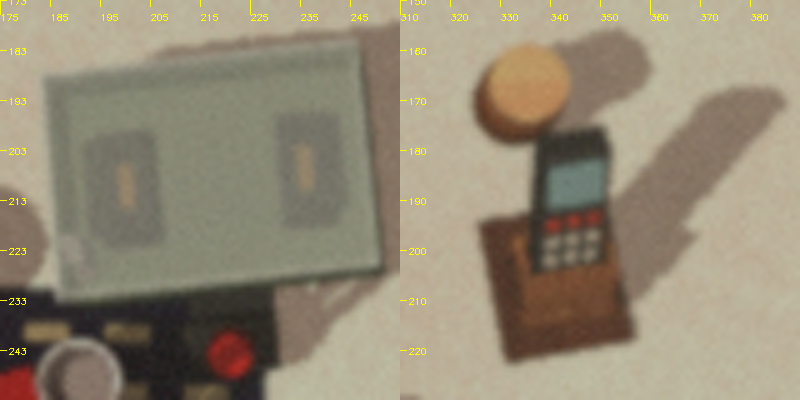

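View pics/c2.png

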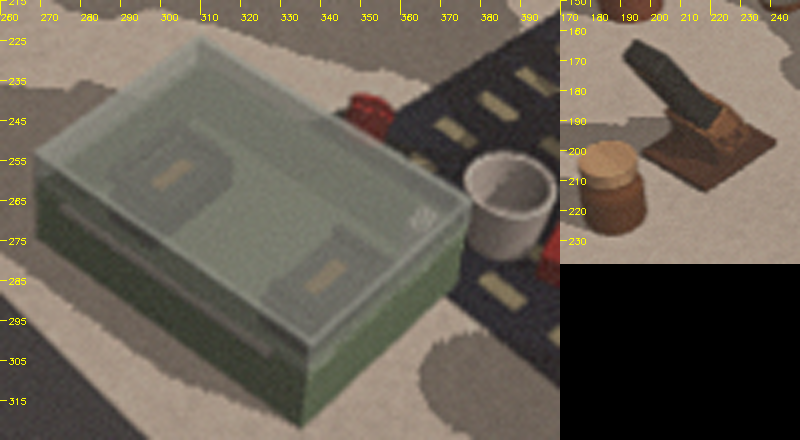

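The lid corners, button and caddy foot corners are clear in the crops. Lid in the top view: (184,188), (246,181), (251,227), (187,234). Now I'll fit the poses.

```bash
cat > h.py <<'E'
import numpy as np,cv2
from scipy.optimize import least_squares
from scipy.spatial.transform import Rotation as Ro
CAM={"scene":dict(f=475.26,cx=275.833,cy=205.477,k1=-0.05237,R=[[-0.7814,0.624,0.0014],[0.3909,0.4913,-0.7783],[-0.4864,-0.6076,-0.6279]],t=[435.5586,-138.8888,1553.3681]),
"top":dict(f=399.037,cx=276.3545,cy=217.6906,k1=-0.047944,R=[[0.0205,-0.9998,0.0081],[-0.9931,-0.0213,-0.115],[0.1152,-0.0057,-0.9933]],t=[-13.0726,547.269,1299.469])}
def proj(n,X):
    c=CAM[n]; q=np.atleast_2d(X)@np.array(c["R"]).T+c["t"]; s=q[:,:2]/q[:,2:]
    s=s*(1+c["k1"]*(s**2).sum(1,keepdims=True)); return s*c["f"]+[c["cx"],c["cy"]]
def w(p,L):  # planar pose p=(x,y,yaw)
    c,s=np.cos(p[2]),np.sin(p[2]); L=np.atleast_2d(np.array(L,float))
    return np.c_[p[0]+c*L[:,0]-s*L[:,1],p[1]+s*L[:,0]+c*L[:,1],L[:,2]]
def fit(obs,p0):
    f=lambda p:np.concatenate([(proj(n,w(p,L))[0]-uv) for n,L,uv in obs])
    r=least_squares(f,p0,loss="soft_l1"); return r.x,f(r.x).reshape(-1,2)
# tool rotation: z=approach, y=jaw axis
def tool(z,y):
    z=np.array(z,float)/np.linalg.norm(z); y=np.array(y,float); y-=z*(y@z); y/=np.linalg.norm(y)
    return np.c_[np.cross(y,z),y,z]
def delta(obs_pos,obs_rpy,pos,R):
    R0=Ro.from_euler("xyz",obs_rpy).as_matrix()
    return np.round(np.r_[R0.T@(np.array(pos)-obs_pos),Ro.from_matrix(R0.T@R).as_rotvec()],3)
E
python3 - <<'E'
from h import *
np.set_printoptions(precision=2,suppress=True)
A=[("top",(75,105,74),(183.8,188.2)),("top",(75,-105,74),(246.4,181)),("top",(-75,-105,74),(251.2,227)),("top",(-75,105,74),(187,233.6)),
("scene",(-75,-105,74),(310,224.3)),("scene",(75,-105,74),(269.3,253.8)),("scene",(75,105,74),(337.5,301.8)),("scene",(-75,105,74),(377.5,266.3)),
("scene",(75,105,0),(336.3,322)),("scene",(75,-105,0),(270,273.8)),("top",(-122,0,49),(221,244)),("scene",(-122,0,49),(352.5,243))]
p,r=fit(A,[550,180,0]);print("case",p,p[2]);print(r)
for n in("top","scene"):
    print([ (k,proj(n,w(p,k))[0]) for k in[(0,60,32),(0,-60,32),(-122,0,49)]])
B=[("top",(60,45,8),(326,194.2)),("top",(-40,45,8),(331.6,222.4)),("top",(-40,-45,8),(357.2,217.6)),
("scene",(-40,45,8),(242.3,197)),("scene",(60,45,8),(218.7,213.3)),("scene",(60,-45,8),(197.7,201))]
q,r=fit(B,[500,-200,0]);print("caddy",q);print(r)
s,c=.5,np.cos(np.pi/6)
rem=lambda x,y,z:(-12*-c*-1*0+ (x*s)+(z-12)*-c, y, 20+x*c+(z-12)*s)  # x measured from slot floor
for n in("top","scene"): print(n,[proj(n,w(q,rem(x,y,z)))[0].round(1).tolist() for x,y,z in[(150,23,24),(150,-23,24),(150,23,0),(150,-23,0),(45,23,24),(45,-23,24)]])
for t in [("tin",(192,252),45)]: pass
E
```

```text
case [573.63 195.27   0.13] 0.12774681412503971
[[-2.01 -0.59]
 [-0.55 -0.14]
 [-0.78 -0.63]
 [-1.52 -0.34]
 [-0.34 -1.53]
 [-1.21 -1.2 ]
 [ 0.49 -0.95]
 [ 0.86 -2.03]
 [-1.15  0.36]
 [-1.64  0.27]
 [-0.7   0.73]
 [ 0.51 -2.45]]
[((0, 60, 32), array([199.79, 210.54])), ((0, -60, 32), array([235.5 , 206.76])), ((-122, 0, 49), array([220.3 , 244.73]))]
[((0, 60, 32), array([341.3 , 283.96])), ((0, -60, 32), array([302.71, 258.38])), ((-122, 0, 49), array([353.01, 240.55]))]
caddy [ 584.86 -222.56   -6.06]
[[-1.39  0.39]
 [-0.63  0.65]
 [-0.54  0.14]
 [-0.43 -0.95]
 [-0.42 -0.3 ]
 [-1.71 -0.34]]
top [[337.5, 183.4], [352.0, 180.4], [335.4, 177.7], [349.8, 174.8], [336.6, 204.4], [350.2, 201.6]]
scene [[206.9, 167.6], [194.8, 161.6], [201.7, 174.8], [189.6, 168.7], [222.9, 186.0], [211.3, 180.0]]
```

```bash
cat >> h.py <<'E'
CASE=np.array([573.6,195.3,.128]); CAD=np.array([584.9,-222.6,.223])
def cdir(p,v): return w([0,0,p[2]],v)[0]
def plan(pos,R,wps,step=36,ang=.11):
    """wps: list of (pos,R); prints rounded rows, 5 per call, chained; returns final commanded pose"""
    pos=np.array(pos,float)
    rows=[]; a,Ra=pos,R
    for b,Rb in wps:
        b=np.array(b,float); rv=Ro.from_matrix(Ra.T@Rb).as_rotvec()
        n=int(np.ceil(max(np.linalg.norm(b-a)/step,np.linalg.norm(rv)/ang,1)))
        rows+=[(a+(b-a)*k/n,Ra@Ro.from_rotvec(rv*k/n).as_matrix()) for k in range(1,n+1)]; a,Ra=b,Rb
    for i in range(0,len(rows),5):
        out=[np.r_[np.round(R.T@(p-pos),0 if i+5<len(rows) else 1),np.round(Ro.from_matrix(R.T@Q).as_rotvec(),3)] for p,Q in rows[i:i+5]]
        print([[float(x) for x in o] for o in out])
        pos=pos+R@out[-1][:3]; R=R@Ro.from_rotvec(out[-1][3:]).as_matrix()
    print("end",pos.round(1),len(rows)); return pos,R
def now(bot):
    o=bot.get_obs(); return o["tool_pos"],Ro.from_euler("xyz",o["tcp_rot"]).as_matrix(),o
def btn(extra):
    ax=cdir(CASE,(-np.sin(np.radians(20)),0,np.cos(np.radians(20))))
    return w(CASE,(-122,0,49))[0]+ax*(25+extra), tool(-ax,cdir(CASE,(0,1,0)))
E
python3 - <<'E'
from h import *; from plant import bot
import cv2
p,R,o=now(bot)
plan([187.286,490.476,251.741],R,[((330,350,270),R),btn(60),btn(12)])
im=cv2.imread("pics/top0.png")[290:420,20:180]; cv2.imwrite("pics/g.png",cv2.resize(im,None,fx=4,fy=4,interpolation=cv2.INTER_CUBIC))
E
```

```text
[[-31.0, -13.0, -3.0, 0.0, 0.0, 0.0], [-61.0, -27.0, -6.0, 0.0, 0.0, 0.0], [-92.0, -40.0, -9.0, 0.0, 0.0, 0.0], [-122.0, -54.0, -12.0, 0.0, 0.0, 0.0], [-153.0, -67.0, -15.0, 0.0, 0.0, 0.0]]
[[-30.0, -13.0, -3.0, 0.0, 0.0, 0.0], [-52.0, -32.0, 17.0, -0.012, -0.049, -0.07], [-73.0, -50.0, 37.0, -0.025, -0.098, -0.139], [-95.0, -69.0, 57.0, -0.037, -0.147, -0.209], [-116.0, -87.0, 77.0, -0.049, -0.195, -0.279]]
[[-11.1, -24.2, 22.7, -0.012, -0.049, -0.069], [-22.3, -48.2, 45.0, -0.025, -0.098, -0.139], [-33.5, -72.3, 67.3, -0.037, -0.147, -0.209], [-36.9, -71.1, 91.0, -0.037, -0.147, -0.209], [-40.3, -69.8, 114.7, -0.037, -0.147, -0.209]]
end [440.  178.2  83.8] 15
```

View pics/g.png

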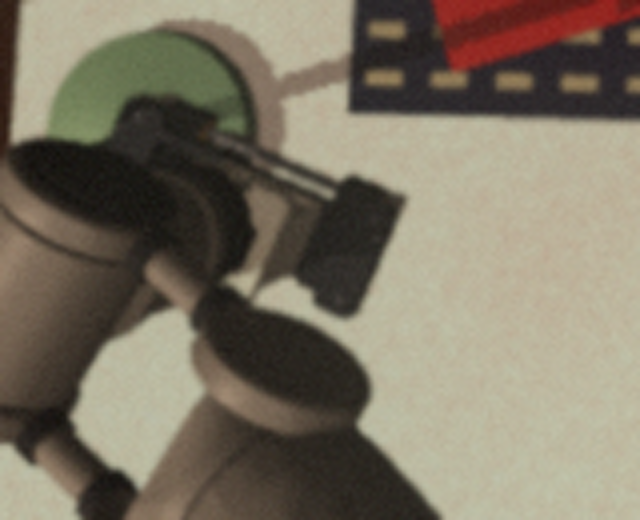

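The crop shows the hand's long side runs along the jaw axis, from (140,110) to (350,250). I need to allow for that near the open lid. Now moving to the button.

>>> step_arm(deltas=[[-31,-13,-3,0,0,0],[-61,-27,-6,0,0,0],[-92,-40,-9,0,0,0],[-122,-54,-12,0,0,0],[-153,-67,-15,0,0,0]], fingers=0)

```text
time: 1.62
tool_pos: [307.0, 372.1, 267.0]
tcp_rot: [3.141, 0.0, 2.777]
contact_force: [0.9, 0.5, 0.4]
grip_width: 63.0
```

>>> step_arm(deltas=[[-30,-13,-3,0,0,0],[-52,-32,17,-0.012,-0.049,-0.07],[-73,-50,37,-0.025,-0.098,-0.139],[-95,-69,57,-0.037,-0.147,-0.209],[-116,-87,77,-0.049,-0.195,-0.279]])

```text
time: 2.03
tool_pos: [384.2, 249.5, 189.3]
tcp_rot: [3.12, 0.203, 3.058]
contact_force: [0.7, 0.1, -0.3]
grip_width: 29.8
```

>>> step_arm(deltas=[[-11,-24,23,-0.012,-0.049,-0.07],[-22,-48,45,-0.025,-0.098,-0.139],[-33.5,-72,67,-0.037,-0.147,-0.209],[-37,-71,91,-0.037,-0.147,-0.209],[-40.3,-70,115,-0.037,-0.147,-0.209]])

```text
time: 2.45
tool_pos: [440.0, 176.1, 82.9]
tcp_rot: [-3.141, 0.348, -3.016]
contact_force: [11.9, 6.9, 1.6]
grip_width: 0.7
```

```bash
python3 - <<'E'
from h import *; from plant import bot
p,R,o=now(bot); P,Q=btn(12)
print(o["time"],p,delta(p,o["tcp_rot"],P,Q),o["contact_force"],o["joint_positions"].round(3),o["grip_width"])
ims=[]
for n,c0,r0 in(("scene",290,190),("top",170,190)):
    c=bot.capture(n); ims.append(cv2.resize(c["color"][r0:r0+100,c0:c0+100,::-1],None,fx=4,fy=4,interpolation=cv2.INTER_CUBIC))
    tip=p+R[:,2]*25; print(n,proj(n,tip),proj(n,w(CASE,(-122,0,49))))
cv2.imwrite("pics/b1.png",np.hstack(ims))
E
```

```text
2.45 [440.02920534 176.13947772  82.86441358] [-5.570e-01  1.954e+00 -7.610e-01 -1.000e-03 -1.000e-03 -2.000e-03] [11.90226188  6.88439915  1.63722382] [ 0.244  0.377  2.14  -0.147  0.282 -1.317] 0.6530721574291818
scene [[353.87152788 236.28244138]] [[353.01810479 240.54523396]]
top [[220.61813952 245.86804062]] [[220.30346026 244.73237363]]
```

View pics/b1.png

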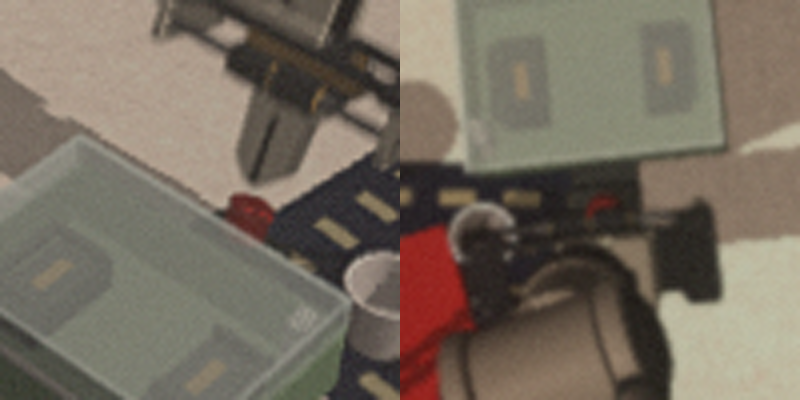

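The tip sits about 12 mm above the button as intended: tip at (354,236) and button at (353,242) in the scene. j5 is almost at its limit, so I'll lean 12° instead of 20° and go down in small steps.

```bash
cat >> h.py <<'E'
def btn2(extra,lean=12,dx=2):
    ax=cdir(CASE,(-np.sin(np.radians(20)),0,np.cos(np.radians(20))))
    t=np.radians(lean); z=cdir(CASE,(np.sin(t),0,-np.cos(t)))
    return w(CASE,(-122+dx,0,49))[0]+ax*extra-z*25, tool(z,cdir(CASE,(0,1,0)))
E
python3 - <<'E'
from h import *; from plant import bot
p,R,o=now(bot); print(o["contact_force"])
p,R=plan(p,R,[btn2(12),btn2(5)])
ax=-btn(0)[1][:,2]; print("per mm press, tool axes",R.T@-ax)
E
```

```text
[-0.15797882  0.52460153  0.19341185]
[[-4.0, 0.6, -0.8, -0.001, 0.066, -0.001], [-8.0, 1.2, -1.6, -0.002, 0.132, -0.001], [-8.1, 1.2, 5.4, -0.002, 0.132, -0.001]]
end [447.8 179.1  78.1] 3
per mm press, tool axes [-1.39522519e-01 -4.84565227e-04  9.90218780e-01]
```

>>> step_arm(deltas=[[-4,0.6,-1,0,0.066,0],[-8,1.2,-1.6,0,0.132,0],[-8,1.2,5,0,0.132,0],[-8,1.2,5,0,0.132,0]])

```text
time: 2.88
tool_pos: [450.6, 180.9, 82.2]
tcp_rot: [3.141, 0.222, -3.013]
contact_force: [0.6, -0.1, -0.5]
grip_width: 0.1
```

>>> step_arm(deltas=[[-0.1,0,1,0,0,0],[-0.3,0,2,0,0,0],[-0.4,0,3,0,0,0],[-0.6,0,4,0,0,0],[-0.6,0,4,0,0,0]])

```text
time: 3.3
tool_pos: [450.3, 180.5, 77.6]
tcp_rot: [3.141, 0.217, -3.013]
contact_force: [0.4, -0.1, 0.1]
grip_width: 0.9
```

>>> step_arm(deltas=[[-0.1,0,1,0,0,0],[-0.3,0,2,0,0,0],[-0.4,0,3,0,0,0],[-0.6,0,4,0,0,0],[-0.6,0,4,0,0,0]])

```text
time: 3.72
tool_pos: [452.0, 180.7, 74.0]
tcp_rot: [3.141, 0.217, -3.013]
contact_force: [-2.0, 0.3, 3.1]
grip_width: 0.4
```

```bash
python3 - <<'E'
from h import *; from plant import bot
p,R,o=now(bot); print(o["contact_force"],o["joint_positions"].round(3)); P,Q=btn2(0); print(delta(p,o["tcp_rot"],P,Q))
c=bot.capture("scene"); print([(np.round(d["rect"]).tolist(),round(d["p"],2)) for d in bot.boxes_of("lid",c)[:2]])
E
```

```text
[-2.00012897  0.34641261  3.12766933] [ 0.237  0.434  2.016 -0.051  0.476 -1.42 ]
[ 2.763 -1.058 -0.022  0.     0.008  0.   ]
[([323.0, 267.0, 108.0, 82.0], 0.88)]
```

Contact made at about 3.7 N. Pressing on gently.

>>> step_arm(deltas=[[0.2,0,1,0,0,0],[0.2,0,2,0,0,0],[0.2,0,3,0,0,0],[0.2,0,3,0,0,0]])

```text
time: 4.15
tool_pos: [452.9, 180.9, 71.3]
tcp_rot: [3.141, 0.218, -3.013]
contact_force: [-1.2, -1.0, 5.8]
grip_width: 0.1
```

>>> step_arm(deltas=[[0,0,1,0,0,0],[0,0,2,0,0,0],[0,0,3,0,0,0],[0,0,3,0,0,0]])

```text
time: 4.48
tool_pos: [453.8, 181.0, 68.4]
tcp_rot: [3.141, 0.219, -3.013]
contact_force: [0.1, -1.5, 4.9]
grip_width: 0.4
```

```bash
python3 - <<'E'
from h import *; from plant import bot
p,R,o=now(bot); print(o["contact_force"],o["joint_positions"].round(3)); P,Q=btn2(0); print(delta(p,o["tcp_rot"],P,Q))
c=bot.capture("scene"); print([(np.round(d["rect"]).tolist(),round(d["p"],2)) for d in bot.boxes_of("lid",c)[:2]])
E
```

```text
[ 0.0707141  -1.52979229  4.89969572] [ 0.236  0.446  2.018 -0.052  0.46  -1.418]
[ 3.312 -1.072 -5.87   0.     0.009  0.   ]
[([321.0, 261.0, 114.0, 100.0], 0.63), ([244.0, 139.0, 16.0, 33.0], 0.18)]
```

The force dropped and the lid's box grew, so the latch has probably let go. I'll hold briefly and look.

>>> step_arm(deltas=[[0,0,0,0,0,0],[0,0,0,0,0,0],[0,0,0,0,0,0],[0,0,0,0,0,0],[0,0,0,0,0,0]])

```text
time: 5.0
tool_pos: [453.8, 181.0, 68.5]
tcp_rot: [3.141, 0.219, -3.013]
contact_force: [-1.8, -0.4, 5.3]
grip_width: 0.6
```

```bash
python3 - <<'E'
from h import *; from plant import bot
p,R,o=now(bot); print(o["contact_force"],o["time"])
ims=[]
for n,c0,r0 in(("scene",250,170),("top",150,130)):
    c=bot.capture(n); ims.append(cv2.resize(c["color"][r0:r0+150,c0:c0+150,::-1],(400,400),interpolation=cv2.INTER_CUBIC))
    print([(np.round(d["rect"]).tolist(),round(d["p"],2)) for d in bot.boxes_of("lid",c)[:2]])
cv2.imwrite("pics/b2.png",np.hstack(ims))
E
```

```text
[-1.78638284 -0.43333115  5.29336324] 5.0
[([295.0, 268.0, 89.0, 96.0], 0.86)]
[([210.0, 171.0, 75.0, 34.0], 0.63)]
```

View pics/b2.png

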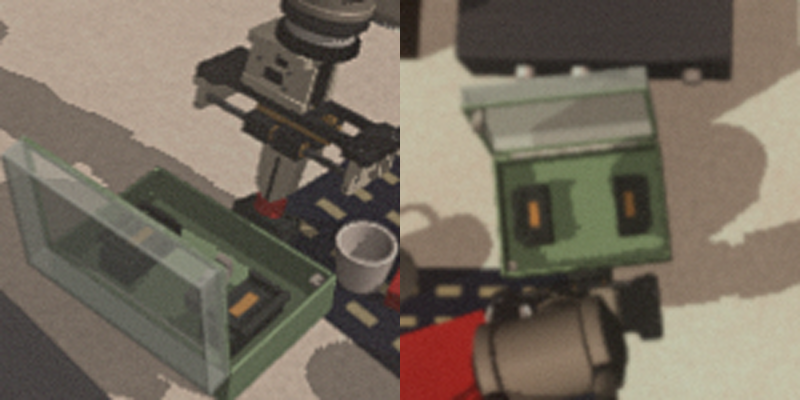

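The lid stands fully open and the hand is clear of it. The brass contacts in the top view, at (200,210) and (235.6,206.7), match the fitted case pose to within 0.5 px. Next, a quick kinematic model to choose a reachable grasp tilt at the caddy.

```bash
cat >> h.py <<'E'
def fk(q,k):
    a,b,h,d,e=k
    Rf=Ro.from_euler("ZY",[q[0],q[1]+q[2]])
    el=Ro.from_euler("ZY",[q[0],q[1]]).apply([e,0,a]); wr=np.array([0,0,h])+el+Rf.apply([0,0,b])
    Rt=Rf*Ro.from_euler("ZYZ",[q[3],q[4],q[5]]); return wr+Rt.apply([0,0,d]),Rt.as_matrix()
QOBS=[([1.06,.3427,1.525,0,1.2754,-.146],[187.1,490.1,251.0],[-3.14009,0,2.77675]),
([.244,.377,2.14,-.147,.282,-1.317],[440.03,176.14,82.86],[-3.141,.348,-3.016]),
([.237,.434,2.016,-.051,.476,-1.42],[452,180.7,74],[3.141,.217,-3.013])]
LO=np.array([-2.53,-.77,.04,-1,.28,-3.11]);HI=np.array([2.53,2.02,2.7,4.14,2.66,3.11])
def kin():
    r=least_squares(lambda k:np.concatenate([fk(q,k)[0]-p for q,p,_ in QOBS]),[425,400,200,230,0]); return r.x,r.fun
def ik(P,R,q0,k):
    f=lambda q:np.r_[(fk(q,k)[0]-P)/10,Ro.from_matrix(fk(q,k)[1].T@R@C.T).as_rotvec()*10]
    r=least_squares(f,np.clip(q0,LO+1e-3,HI-1e-3),bounds=(LO,HI)); return r.x,np.linalg.norm(r.fun)
C=np.eye(3)
def grasp(alpha,s,back=5,off=0,dy=0):
    """tool alpha deg from vertical; off = extra shift along remote x; back=grasp pt behind mid-thickness"""
    a=np.radians(alpha); z=cdir(CAD,(np.sin(a),0,-np.cos(a))); u=cdir(CAD,(.5,0,np.sqrt(.75)))
    g=w(CAD,(0,dy,20))[0]+u*(s+off)-z*back
    return g-z*6, tool(z,cdir(CAD,(0,1,0)))
E
python3 - <<'E'
from h import *; import h; from plant import bot
np.set_printoptions(precision=3,suppress=True)
k,f=kin(); print(k,np.abs(f).max())
for q,p,e in QOBS: print((fk(q,k)[1].T@Ro.from_euler("xyz",e).as_matrix()).round(2).tolist())
h.C=np.round(fk(QOBS[0][0],k)[1].T@Ro.from_euler("xyz",QOBS[0][2]).as_matrix())
p,R,o=now(bot); q=o["joint_positions"]; print(q)
for sg in(1,-1):
  qq=q
  for al in(0,15,30,45,60):
    P,Q=grasp(al,88,off=80 if 0 else 0); 
    Q=Q@np.diag([sg,sg,1]); qq,e=ik(P,Q,qq,k); print(sg,al,P.round(0),qq,round(e,2))
E
```

```text
[ 536.41   280.859 -129.101   24.347   87.26 ] 72.4767989324167
[[-0.0, -1.0, 0.0], [1.0, -0.0, -0.0], [0.0, 0.0, 1.0]]
[[0.0, -1.0, 0.0], [1.0, 0.0, -0.0], [0.0, 0.0, 1.0]]
[[-0.0, -1.0, -0.0], [1.0, -0.0, 0.0], [-0.0, -0.0, 1.0]]
[ 0.237  0.446  2.018 -0.052  0.46  -1.418]
1 0 [ 628. -213.  107.] [-0.327  0.672  1.281  0.     1.189 -2.121] 0.0
1 15 [ 625. -213.  107.] [-0.334  0.659  1.32   0.17   0.946 -2.212] 0.0
1 30 [ 622. -214.  106.] [-0.341  0.648  1.36   0.416  0.723 -2.392] 0.0
1 45 [ 620. -215.  104.] [-0.347  0.642  1.397  0.812  0.554 -2.728] 0.0
1 60 [ 619. -215.  102.] [-0.351  0.642  1.419  1.266  0.5   -3.11 ] 0.56
-1 0 [ 628. -213.  107.] [-0.327  0.672  1.281 -0.     1.189  1.021] 0.0
-1 15 [ 625. -213.  107.] [-0.334  0.659  1.32   0.17   0.946  0.929] 0.0
-1 30 [ 622. -214.  106.] [-0.341  0.648  1.36   0.416  0.723  0.75 ] 0.0
-1 45 [ 620. -215.  104.] [-0.347  0.642  1.397  0.812  0.554  0.414] 0.0
-1 60 [ 619. -215.  102.] [-0.352  0.641  1.431  1.383  0.5   -0.1  ] 0.0
```

```bash
python3 - <<'E'
s=open("h.py").read()
s=s.replace("a,b,h,d,e=k","a,b,h,d,e,ly=k").replace(".apply([e,0,a])",".apply([e,ly,a])").replace("230,0])","230,0,76])")
s=s.replace("C=np.eye(3)","C=np.array([[0,-1,0],[1,0,0],[0,0,1.]])")
s=s.replace("([.237,.434","([.236,.446,2.018,-.052,.46,-1.418],[453.8,181,68.4],[3.141,.219,-3.013]),\n([.237,.434")
open("h.py","w").write(s)
E
python3 - <<'E'
from h import *; from plant import bot
np.set_printoptions(precision=3,suppress=True)
k,f=kin(); print(k,np.abs(f).max())
p,R,o=now(bot); q=o["joint_positions"]; print(q)
for sg in(1,-1):
  qq=q
  for al in(0,15,30,45,60):
    P,Q=grasp(al,88); Q=Q@np.diag([sg,sg,1]); qq,e=ik(P,Q,qq,k); print(sg,al,P.round(0),qq,round(e,2))
# placing: tool down with lean phi toward front and beta toward display end; remote x = d*case y
for d in(1,-1):
  for phi,be in((0,0),(12,0),(12,15),(12,30)):
    t,b=np.radians(phi),np.radians(be)
    M=Ro.from_euler("z",CASE[2])*Ro.from_euler("y",-t)
    z=M.apply([0,-d*np.sin(b),-np.cos(b)]); y=M.apply([1,0,0])
    P=w(CASE,(0,0,44))[0]-z*11
    for sg in(1,-1):
      qq,e=min((ik(P,tool(z,sg*y),q0,k) for q0 in([.3,.5,1.5,0,1.1,-3],[.3,.5,1.5,0,1.1,0],[.3,.5,1.5,0,1.1,1.5])),key=lambda t:t[1]); print("place",d,phi,be,sg,qq,round(e,2))
E
```

```text
[381.164 336.867 206.546 191.563  73.007  74.275] 2.1563892910637463
[ 0.237  0.446  2.018 -0.052  0.46  -1.418]
1 0 [ 628. -213.  107.] [-0.439  0.863  1.009  0.     1.269 -2.233] 0.0
1 15 [ 625. -213.  107.] [-0.492  0.741  1.281  0.213  0.932 -2.396] 0.0
1 30 [ 622. -214.  106.] [-0.547  0.672  1.49   0.591  0.675 -2.752] 0.0
1 45 [ 620. -215.  104.] [-0.586  0.657  1.597  0.989  0.602 -3.11 ] 0.9
1 60 [ 619. -215.  102.] [-0.602  0.667  1.598  1.082  0.638 -3.11 ] 3.3
-1 0 [ 628. -213.  107.] [-0.439  0.863  1.009  0.     1.269  0.909] 0.0
-1 15 [ 625. -213.  107.] [-0.492  0.741  1.281  0.213  0.932  0.745] 0.0
-1 30 [ 622. -214.  106.] [-0.547  0.672  1.49   0.591  0.675  0.39 ] 0.0
-1 45 [ 620. -215.  104.] [-0.601  0.655  1.647  1.193  0.592 -0.207] 0.0
-1 60 [ 619. -215.  102.] [-0.647  0.688  1.751  1.726  0.734 -0.742] 0.0
place 1 0 0 1 [0.205 0.772 1.371 0.    0.999 0.077] 0.0
place 1 0 0 -1 [ 0.205  0.772  1.371  0.     0.999 -3.064] 0.0
place 1 12 0 1 [ 0.211  0.688  1.565 -0.027  0.68   0.103] 0.0
place 1 12 0 -1 [ 0.211  0.688  1.565 -0.027  0.68  -3.039] 0.0
place 1 12 15 1 [ 0.302  0.73   1.501 -0.418  0.796  0.48 ] 0.0
place 1 12 15 -1 [ 0.302  0.73   1.501 -0.418  0.796 -2.662] 0.0
place 1 12 30 1 [ 0.383  0.807  1.407 -0.684  0.992  0.714] 0.0
place 1 12 30 -1 [ 0.383  0.807  1.407 -0.684  0.992 -2.428] 0.0
place -1 0 0 1 [0.205 0.772 1.371 0.    0.999 0.077] 0.0
place -1 0 0 -1 [ 0.205  0.772  1.371  0.     0.999 -3.064] 0.0
place -1 12 0 1 [ 0.211  0.688  1.565 -0.027  0.68   0.103] 0.0
place -1 12 0 -1 [ 0.211  0.688  1.565 -0.027  0.68  -3.039] 0.0
place -1 12 15 1 [ 0.117  0.684  1.599  0.42   0.696 -0.341] 0.0
place -1 12 15 -1 [0.117 0.684 1.599 0.42  0.696 2.8  ] 0.0
place -1 12 30 1 [ 0.029  0.72   1.601  0.77   0.834 -0.691] 0.0
place -1 12 30 -1 [0.029 0.72  1.601 0.77  0.834 2.451] 0.0
```

The kinematic model fits to 2 mm, and a grasp square to the key face (60° tilt) is reachable with the tool's y along −caddy y. Planning the move to the pre-grasp.

```bash
cat >> h.py <<'E'
def down(az):  # tool down, jaw axis azimuth deg
    a=np.radians(az); return tool((0,0,-1),(np.cos(a),np.sin(a),0))
FL=np.diag([-1,-1,1])
def gr(alpha,s,back=5,off=0,dy=0): P,Q=grasp(alpha,s,back,off,dy); return P,Q@FL
E
python3 - <<'E'
from h import *; from plant import bot
p,R,o=now(bot); P1,Q1=btn2(45,12,7)
p,R=plan(p,R,[(P1,R),((440,110,220),down(40)),((480,0,270),down(-20)),((520,-130,270),down(-77)),gr(30,88,110),gr(60,88,90)])
k,_=kin(); q=np.array([-.4,.86,1.,0,1.27,.9])
for a,b in((30,110),(60,90)):
    P,Q=gr(a,88,b); q,e=ik(P,Q,q,k); print(P,q.round(2),round(e,2))
E
```

```text
[[2.0, -1.0, -25.0, 0.0, 0.0, 0.0], [4.0, -1.0, -49.0, 0.0, 0.0, 0.0], [3.0, -8.0, -60.0, 0.011, 0.02, 0.1], [1.0, -15.0, -70.0, 0.022, 0.04, 0.199], [-0.0, -21.0, -80.0, 0.033, 0.06, 0.299]]
[[-3.0, -7.0, -11.0, 0.011, 0.02, 0.1], [-6.0, -13.0, -21.0, 0.022, 0.04, 0.199], [-9.0, -20.0, -31.0, 0.033, 0.06, 0.299], [-12.0, -26.0, -41.0, 0.044, 0.08, 0.399], [-15.0, -32.0, -52.0, 0.055, 0.1, 0.498]]
[[-5.0, -6.0, -10.0, 0.011, 0.02, 0.1], [-9.0, -11.0, -20.0, 0.022, 0.04, 0.2], [-20.0, -17.0, -25.0, 0.024, 0.039, 0.305], [-30.0, -23.0, -30.0, 0.026, 0.038, 0.409], [-40.0, -29.0, -34.0, 0.028, 0.037, 0.514]]
[[-12.0, -0.0, -5.0, 0.0, -0.0, 0.105], [-23.0, -1.0, -10.0, -0.0, -0.0, 0.209], [-35.0, -1.0, -15.0, -0.0, -0.0, 0.314], [-47.0, -1.0, -20.0, -0.0, -0.0, 0.419], [-58.0, -2.0, -25.0, -0.0, -0.0, 0.524]]
[[-11.0, 6.0, -5.0, -0.0, -0.0, 0.104], [-21.0, 11.0, -10.0, -0.0, -0.0, 0.209], [-33.0, 17.0, -10.0, -0.0, -0.0, 0.308], [-46.0, 23.0, -10.0, -0.0, -0.0, 0.408], [-58.0, 29.0, -10.0, -0.0, -0.0, 0.507]]
[[-8.0, 11.0, -0.0, -0.0, -0.0, 0.1], [-16.0, 22.0, -0.0, -0.0, -0.0, 0.199], [-24.0, 33.0, -0.0, -0.0, -0.0, 0.299], [-32.0, 44.0, -0.0, -0.0, -0.0, 0.398], [-40.0, 55.0, -0.0, -0.0, -0.0, 0.498]]
[[-2.0, 13.0, -0.0, -0.0, -0.0, 0.099], [-3.0, 27.0, -0.0, -0.0, -0.0, 0.199], [-2.0, 48.0, 14.0, -0.011, 0.104, 0.199], [-1.0, 70.0, 29.0, -0.022, 0.209, 0.2], [1.0, 92.0, 44.0, -0.032, 0.313, 0.199]]
[[1.0, 21.0, 15.0, -0.0, 0.105, 0.001], [2.0, 42.0, 31.0, -0.001, 0.21, 0.002], [-6.0, 42.0, 39.0, -0.001, 0.314, 0.002], [-14.0, 42.0, 48.0, -0.001, 0.419, 0.002], [-22.0, 42.0, 56.0, -0.001, 0.524, 0.002]]
[[-11.6, -0.5, 3.3, 0.0, 0.104, -0.0], [-22.7, -0.5, 6.6, 0.0, 0.209, -0.0]]
end [ 546.8 -231.2  144.2] 42
[ 571.24666282 -225.69618861  196.66918237] [-0.62  0.46  1.59  0.54  0.8   0.41] 0.0
[ 546.73069278 -231.25571344  144.21023553] [-0.77  0.52  1.95  1.65  0.81 -0.76] 0.0
```

>>> step_arm(deltas=[[2,-1,-25,0,0,0],[4,-1,-49,0,0,0],[3,-8,-60,0.011,0.02,0.1],[1,-15,-70,0.022,0.04,0.2],[0,-21,-80,0.033,0.06,0.3]])

```text
time: 5.62
tool_pos: [438.6, 157.6, 146.9]
tcp_rot: [3.118, 0.153, 2.961]
contact_force: [0.3, -0.2, 0.1]
grip_width: 0.4
```

>>> step_arm(deltas=[[-3,-7,-11,0.011,0.02,0.1],[-6,-13,-21,0.022,0.04,0.2],[-9,-20,-31,0.033,0.06,0.3],[-12,-26,-41,0.044,0.08,0.4],[-15,-32,-52,0.055,0.1,0.5]], fingers=91)

```text
time: 6.03
tool_pos: [439.6, 123.6, 199.3]
tcp_rot: [3.126, 0.039, 2.461]
contact_force: [-0.0, -0.9, 0.7]
grip_width: 29.3
```

>>> step_arm(deltas=[[-5,-6,-10,0.011,0.02,0.1],[-9,-11,-20,0.022,0.04,0.2],[-20,-17,-25,0.024,0.039,0.305],[-30,-23,-30,0.026,0.038,0.41],[-40,-29,-34,0.028,0.037,0.514]])

```text
time: 6.45
tool_pos: [451.6, 76.1, 234.4]
tcp_rot: [-3.14, -0.001, 1.946]
contact_force: [-0.2, -0.2, -0.3]
grip_width: 62.4
```

>>> step_arm(deltas=[[-12,0,-5,0,0,0.105],[-23,-1,-10,0,0,0.21],[-35,-1,-15,0,0,0.315],[-47,-1,-20,0,0,0.42],[-58,-2,-25,0,0,0.524]])

```text
time: 6.87
tool_pos: [471.4, 21.4, 259.0]
tcp_rot: [-3.139, -0.0, 1.422]
contact_force: [0.7, 0.3, 0.4]
grip_width: 90.4
```

>>> step_arm(deltas=[[-11,6,-5,0,0,0.104],[-21,11,-10,0,0,0.21],[-33,17,-10,0,0,0.31],[-46,23,-10,0,0,0.41],[-58,29,-10,0,0,0.507]])

```text
time: 7.28
tool_pos: [491.7, -40.2, 268.8]
tcp_rot: [-3.14, 0.001, 0.916]
contact_force: [0.0, 0.4, 0.4]
grip_width: 91.0
```

>>> step_arm(deltas=[[-8,11,0,0,0,0.1],[-16,22,0,0,0,0.2],[-24,33,0,0,0,0.3],[-32,44,0,0,0,0.4],[-40,55,0,0,0,0.498]])

```text
time: 7.7
tool_pos: [511.2, -105.3, 268.6]
tcp_rot: [-3.14, 0.002, 0.418]
contact_force: [0.2, 0.0, -0.6]
grip_width: 91.1
```

```bash
python3 - <<'E'
from h import *; from plant import bot
p,R,o=now(bot); print(o["time"],o["joint_positions"].round(3),p)
p,R=plan(p,R,[((520,-130,270),down(-77)),gr(30,88,110),gr(60,88,90)])
E
```

```text
7.7 [-0.35   0.325  1.502 -0.     1.318  0.803] [ 511.21254055 -105.31448405  268.58253458]
[[-1.0, 13.0, -1.0, -0.001, 0.001, 0.095], [-2.0, 26.0, -1.0, -0.001, 0.002, 0.191], [-0.0, 48.0, 13.0, -0.012, 0.107, 0.191], [1.0, 69.0, 28.0, -0.022, 0.211, 0.191], [3.0, 91.0, 42.0, -0.032, 0.315, 0.191]]
[[1.0, 21.0, 16.0, -0.0, 0.105, 0.001], [2.0, 42.0, 32.0, -0.0, 0.21, 0.002], [-6.0, 42.0, 40.0, -0.0, 0.314, 0.002], [-14.0, 42.0, 49.0, -0.001, 0.419, 0.002], [-22.0, 42.0, 57.0, -0.001, 0.524, 0.002]]
[[-11.6, -0.0, 3.2, 0.0, 0.105, -0.0], [-22.7, -0.0, 6.5, 0.0, 0.209, -0.0]]
end [ 546.8 -231.2  144.2] 12
```

>>> step_arm(deltas=[[-1,13,-1,0,0,0.095],[-2,26,-1,0,0,0.19],[0,48,13,-0.012,0.105,0.19],[1,69,28,-0.022,0.21,0.19],[3,91,42,-0.032,0.315,0.191]])

```text
time: 8.12
tool_pos: [551.7, -187.3, 226.7]
tcp_rot: [3.138, -0.319, 0.23]
contact_force: [1.6, 1.2, -1.1]
grip_width: 90.9
```

>>> step_arm(deltas=[[1,21,16,0,0.105,0],[2,42,32,0,0.21,0.002],[-6,42,40,0,0.315,0.002],[-14,42,49,0,0.42,0.002],[-22,42,57,-0.001,0.524,0.002]])

```text
time: 8.53
tool_pos: [561.3, -224.4, 172.3]
tcp_rot: [-3.127, -0.734, 0.229]
contact_force: [1.5, 1.3, -0.4]
grip_width: 90.6
```

>>> step_arm(deltas=[[-12,0,3,0,0.105,0],[-23,0,6.5,0,0.209,0],[-23,0,6.5,0,0.209,0],[-23,0,6.5,0,0.209,0],[-23,0,6.5,0,0.209,0]])

```text
time: 8.95
tool_pos: [548.8, -226.6, 151.7]
tcp_rot: [-3.115, -0.937, 0.219]
contact_force: [0.2, -0.2, 0.1]
grip_width: 91.1
```

```bash
python3 - <<'E'
from h import *; from plant import bot
p,R,o=now(bot); print(o["time"],o["joint_positions"].round(3),p); P,Q=gr(60,88,90); print(delta(p,o["tcp_rot"],P,Q))
ims=[]
for n,c0,r0 in(("scene",160,120),("top",300,140)):
    c=bot.capture(n); ims.append(cv2.resize(c["color"][r0:r0+100,c0:c0+100,::-1],(400,400),interpolation=cv2.INTER_CUBIC))
    print([(np.round(d["rect"]).tolist(),round(d["p"],2)) for d in bot.boxes_of("remote",c)[:2]])
    u=cdir(CAD,(.5,0,.75**.5)); b=w(CAD,(0,0,20))[0]; zz=cdir(CAD,(-.75**.5,0,.5))
    for s in(60,120,150):
        a=proj(n,b+u*s+zz*12)[0]; cv2.circle(ims[-1],tuple(int(v) for v in((a-[c0,r0])*4+1.5)),3,(0,255,0),1)
    for sg in(-46,46):
        a=proj(n,p+R@[0,sg,25])[0]; cv2.circle(ims[-1],tuple(int(v) for v in((a-[c0,r0])*4+1.5)),3,(255,0,255),1)
cv2.imwrite("pics/r1.png",np.hstack(ims))
plan(p,R,[gr(60,88,5)],step=18)
E
```

```text
8.95 [-0.908  0.509  2.035  1.481  0.836 -0.782] [ 548.76536879 -226.62998109  151.65891129]
[-7.773e+00  4.126e+00  1.891e+00 -2.300e-02  1.100e-01 -4.000e-03]
[([208.0, 177.0, 32.0, 27.0], 0.7)]
[([344.0, 188.0, 17.0, 25.0], 0.6)]
[[0.3, 1.2, 17.3, -0.005, 0.022, -0.001], [0.6, 2.4, 34.5, -0.009, 0.044, -0.002], [0.9, 3.6, 51.8, -0.014, 0.066, -0.002], [1.2, 4.8, 69.1, -0.018, 0.088, -0.003], [1.5, 6.0, 86.4, -0.023, 0.11, -0.004]]
end [ 618.5 -214.9  101.7] 5
```

View pics/r1.png

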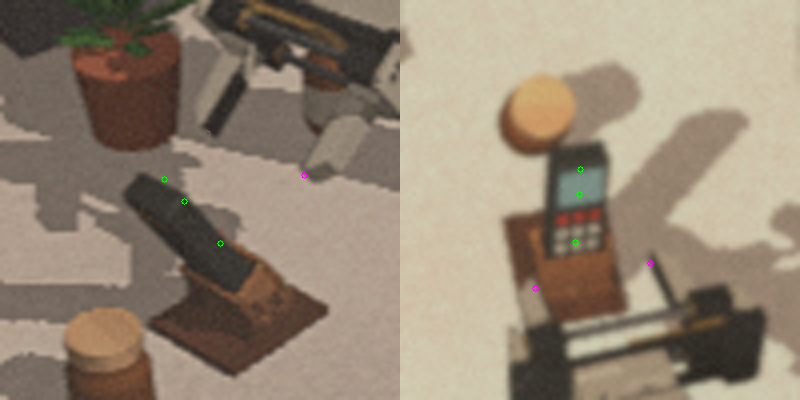

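The top view shows my predicted remote centreline at (580,170) to (575,242), on the display and keys, so no sideways correction is needed. I'll straighten, then advance with the jaws open.

>>> step_arm(deltas=[[-4,2,1,-0.012,0.055,-0.002],[-8,4,2,-0.023,0.11,-0.004],[-6,4.5,19,-0.023,0.11,-0.004],[-4,5,36,-0.023,0.11,-0.004],[-3,5,50,-0.023,0.11,-0.004]])

```text
time: 9.57
tool_pos: [589.3, -221.5, 121.3]
tcp_rot: [3.132, -1.051, 0.234]
contact_force: [-1.0, 0.5, -0.5]
grip_width: 91.2
```

```bash
python3 - <<'E'
from h import *; from plant import bot
p,R,o=now(bot); print(o["time"],o["joint_positions"].round(3),p); P,Q=gr(60,88,5); print(delta(p,o["tcp_rot"],P,Q))
plan(p,R,[gr(60,88,5)],step=10)
E
```

```text
9.5667 [-0.857  0.646  2.031  1.756  0.893 -1.045] [ 589.30246187 -221.46010827  121.2717835 ]
[-2.1080e+00  1.0900e-01  3.5692e+01  0.0000e+00 -4.0000e-03  6.0000e-03]
[[-0.5, 0.0, 8.9, 0.0, -0.001, 0.001], [-1.1, 0.1, 17.8, 0.0, -0.002, 0.003], [-1.6, 0.1, 26.8, 0.0, -0.003, 0.004], [-2.1, 0.1, 35.7, 0.0, -0.004, 0.006]]
end [ 618.5 -215.   101.7] 4
```

>>> step_arm(deltas=[[-0.5,0,9,0,0,0],[-1,0,18,0,0,0.003],[-1.6,0,27,0,-0.004,0.005],[-2,0,35.5,0,-0.004,0.006],[-2,0,35.5,0,-0.004,0.006]])

```text
time: 9.98
tool_pos: [618.0, -214.4, 101.1]
tcp_rot: [-3.139, -1.047, 0.221]
contact_force: [-0.5, 0.1, -0.5]
grip_width: 91.0
```

>>> step_arm(deltas=[[0,0,0,0,0,0],[0,0,0,0,0,0],[0,0,0,0,0,0],[0,0,0,0,0,0],[0,0,0,0,0,0]], fingers=51)

```text
time: 10.4
tool_pos: [616.9, -215.3, 101.8]
tcp_rot: [-3.14, -1.047, 0.219]
contact_force: [-0.1, -0.1, -0.3]
grip_width: 62.0
```

>>> step_arm(deltas=[[0,0,0,0,0,0],[0,0,0,0,0,0],[0,0,0,0,0,0],[0,0,0,0,0,0]], fingers=38)

```text
time: 10.73
tool_pos: [617.2, -215.3, 101.8]
tcp_rot: [-3.14, -1.047, 0.22]
contact_force: [-0.1, -1.4, 2.1]
grip_width: 46.0
```

```bash
python3 - <<'E'
from h import *; from plant import bot
p,R,o=now(bot); P,Q=gr(60,88,5); print(delta(p,o["tcp_rot"],P,Q),o["contact_force"],o["moment"],o["grip_width"])
plan(p,R,[(p+70*cdir(CAD,(.5,0,.75**.5)),R)],step=10)
E
```

```text
[ 6.050e-01 -7.800e-02  1.206e+00  1.000e-03  0.000e+00 -2.000e-03] [-0.06938877 -1.43024068  2.09200959] [-0.30267417  0.47913229 -0.20458644] 45.98332317687026
[[10.0, -0.0, -0.0, 0.0, 0.0, 0.0], [20.0, -0.0, -0.0, 0.0, 0.0, 0.0], [30.0, -0.0, -0.0, 0.0, 0.0, 0.0], [40.0, -0.0, -0.0, 0.0, 0.0, 0.0], [50.0, -0.0, -0.0, 0.0, 0.0, 0.0]]
[[10.0, -0.1, -0.0, 0.0, 0.0, 0.0], [20.0, -0.1, -0.0, 0.0, 0.0, 0.0]]
end [ 651.4 -207.6  162.4] 7
```

Gripped at 46.0 mm. Pulling out along the slot.

>>> step_arm(deltas=[[0,0,0,0,0,0],[6,0,0,0,0,0],[12,0,0,0,0,0],[20,0,0,0,0,0],[28,0,0,0,0,0]])

```text
time: 11.15
tool_pos: [630.8, -211.4, 125.8]
tcp_rot: [-3.138, -1.046, 0.219]
contact_force: [-0.5, 0.4, -1.6]
grip_width: 45.7
```

>>> step_arm(deltas=[[8,0,0,0,0,0],[18,0,0,0,0,0],[28,0,0,0,0,0],[38,0,0,0,0,0],[48,0,0,0,0,0]])

```text
time: 11.57
tool_pos: [654.4, -206.0, 167.8]
tcp_rot: [-3.138, -1.046, 0.22]
contact_force: [0.7, 0.2, -2.0]
grip_width: 45.6
```

```bash
python3 - <<'E'
from h import *; from plant import bot
np.set_printoptions(precision=3,suppress=True)
p,R,o=now(bot); P,Q=gr(60,88,5); print(o["time"],delta(p,o["tcp_rot"],P,Q),o["contact_force"],o["moment"],o["grip_width"],o["joint_positions"])
# joint-space friendly waypoints: check IK along route to place hover
k,_=kin()
def place(x,y,z,phi):
    t=np.radians(phi); z_=cdir(CASE,(np.sin(t),0,-np.cos(t))); return w(CASE,(x,y,z))[0], tool(z_,cdir(CASE,(1,0,0)))
q=o["joint_positions"]
u=cdir(CAD,(.5,0,.75**.5))
wps=[(p+60*np.array([0,0,1])-40*cdir(CAD,(1,0,0)),R),((580,-180,260),gr(30,88)[1]),((520,-60,290),down(-40)),((500,60,290),down(-10)),(place(0,0,240,0)[0]-[20,0,0],place(0,0,240,14)[1])]
a,Ra=p,R
for b,Rb in wps:
    rv=Ro.from_matrix(Ra.T@Rb).as_rotvec(); 
    for f in(.5,1):
        P=a+(np.array(b)-a)*f; Q=Ra@Ro.from_rotvec(rv*f).as_matrix(); q,e=ik(P,Q,q,k); print(P.round(0),q,round(e,2),round(np.linalg.norm(rv),2))
    a,Ra=np.array(b),Rb
E
```

```text
11.5667 [-75.689   0.912   1.086  -0.      0.001  -0.002] [ 0.703  0.156 -1.997] [-0.238  0.939 -0.002] 45.64116501669849 [-0.731  0.592  1.89   1.696  0.791 -0.79 ]
[ 635. -210.  198.] [-0.621  0.541  1.672  1.483  0.707 -0.397] 0.0 0.0
[ 615. -215.  228.] [-0.65   0.464  1.709  1.424  0.735 -0.341] 0.0 0.0
[ 598. -197.  244.] [-0.598  0.39   1.649  0.896  0.724  0.17 ] 0.0 0.52
[ 580. -180.  260.] [-0.534  0.362  1.545  0.457  0.89   0.585] 0.0 0.52
[ 550. -120.  275.] [-0.412  0.325  1.499  0.209  1.139  0.535] 0.0 0.83
[520 -60 290] [-0.257  0.315  1.449  0.     1.377  0.441] 0.0 0.83
[510.   0. 290.] [-0.146  0.279  1.504 -0.     1.358  0.29 ] 0.0 0.52
[500  60 290] [-0.029  0.263  1.53   0.     1.349  0.146] 0.0 0.52
[527. 128. 265.] [ 0.102  0.32   1.522 -0.007  1.177  0.128] 0.0 0.39
[554. 195. 240.] [ 0.22   0.401  1.481 -0.026  1.017  0.103] 0.0 0.39
```

```bash
cat >> h.py <<'E'
def place(x,y,z,phi):  # TCP in case frame
    t=np.radians(phi); z_=cdir(CASE,(np.sin(t),0,-np.cos(t))); return w(CASE,(x,y,z))[0], tool(z_,cdir(CASE,(1,0,0)))
E
python3 - <<'E'
from h import *; from plant import bot
p,R,o=now(bot)
plan(p,R,[(p+60*np.array([0,0,1])-40*cdir(CAD,(1,0,0)),R),((580,-180,260),gr(30,88)[1]),((520,-60,290),down(-40)),((500,60,290),down(-10))],step=25,ang=.09)
E
```

```text
[[11.0, -0.0, -22.0, 0.0, 0.0, 0.0], [21.0, -0.0, -43.0, 0.0, 0.0, 0.0], [32.0, -0.0, -65.0, 0.0, 0.0, 0.0], [34.0, -7.0, -71.0, -0.0, -0.087, -0.0], [37.0, -14.0, -78.0, -0.0, -0.174, -0.001]]
[[1.0, -7.0, -7.0, -0.0, -0.087, 0.0], [2.0, -14.0, -14.0, -0.0, -0.174, -0.0], [3.0, -21.0, -20.0, -0.0, -0.261, -0.0], [5.0, -28.0, -27.0, -0.0, -0.348, -0.001], [5.0, -41.0, -32.0, 0.027, -0.399, -0.061]]
[[-1.0, -13.0, -4.0, 0.017, -0.05, -0.063], [-1.0, -26.0, -7.0, 0.034, -0.101, -0.127], [-2.0, -39.0, -11.0, 0.051, -0.151, -0.19], [-3.0, -53.0, -15.0, 0.068, -0.202, -0.253], [-3.0, -66.0, -19.0, 0.085, -0.252, -0.317]]
[[2.0, -13.0, -3.0, 0.017, -0.05, -0.063], [5.0, -26.0, -6.0, 0.034, -0.101, -0.127], [8.0, -39.0, -9.0, 0.051, -0.151, -0.19], [10.0, -52.0, -12.0, 0.068, -0.202, -0.254], [19.0, -71.0, -11.0, 0.077, -0.199, -0.341]]
[[14.5, -13.8, -0.5, 0.0, 0.0, -0.087], [29.0, -28.0, -0.5, 0.0, 0.0, -0.174], [43.4, -42.2, -0.5, 0.0, 0.0, -0.262], [57.9, -56.4, -0.5, 0.0, 0.0, -0.349], [72.4, -70.6, -0.5, 0.0, 0.0, -0.436]]
end [500.  60. 290.] 25
```

>>> step_arm(deltas=[[11,0,-22,0,0,0],[21,0,-43,0,0,0],[32,0,-65,0,0,0],[34,-7,-71,0,-0.087,0],[37,-14,-78,0,-0.174,0]])

```text
time: 11.98
tool_pos: [602.5, -204.7, 238.3]
tcp_rot: [-3.139, -0.874, 0.217]
contact_force: [0.4, 1.1, -2.9]
grip_width: 45.8
```

>>> step_arm(deltas=[[1,-7,-7,0,-0.087,0],[2,-14,-14,0,-0.174,0],[3,-21,-20,0,-0.261,0],[5,-28,-27,0,-0.348,0],[5,-41,-32,0.027,-0.4,-0.06]])

```text
time: 12.4
tool_pos: [574.1, -169.1, 264.7]
tcp_rot: [3.121, -0.474, 0.292]
contact_force: [0.5, 1.5, -2.2]
grip_width: 45.9
```

>>> step_arm(deltas=[[-1,-13,-4,0.017,-0.05,-0.063],[-1,-26,-7,0.034,-0.1,-0.127],[-2,-39,-11,0.051,-0.15,-0.19],[-3,-53,-15,0.068,-0.2,-0.253],[-3,-66,-19,0.085,-0.252,-0.317]])

```text
time: 12.82
tool_pos: [543.3, -107.6, 277.1]
tcp_rot: [3.099, -0.21, 0.623]
contact_force: [-0.6, -0.4, -2.5]
grip_width: 45.9
```

>>> step_arm(deltas=[[2,-13,-3,0.017,-0.05,-0.063],[5,-26,-6,0.034,-0.1,-0.127],[8,-39,-9,0.051,-0.15,-0.19],[10,-52,-12,0.068,-0.2,-0.254],[19,-71,-11,0.077,-0.2,-0.341]])

```text
time: 13.23
tool_pos: [516.5, -40.3, 289.1]
tcp_rot: [3.139, -0.001, 0.961]
contact_force: [0.2, 0.6, -1.3]
grip_width: 45.8
```

```bash
python3 - <<'E'
from h import *; from plant import bot
p,R,o=now(bot); print(o["time"],p,o["tcp_rot"].round(3),o["joint_positions"].round(3),o["grip_width"])
plan(p,R,[((500,60,290),down(-10)),place(-30,0,240,14)],step=25,ang=.09)
E
```

```text
13.2333 [516.47710908 -40.29895031 289.10611668] [ 3.139e+00 -1.000e-03  9.610e-01] [-0.226  0.301  1.479 -0.     1.359  0.384] 45.8458509735414
[[15.0, -14.0, -0.0, 0.001, -0.0, -0.087], [29.0, -28.0, -0.0, 0.001, -0.0, -0.174], [44.0, -43.0, -1.0, 0.002, -0.0, -0.261], [58.0, -57.0, -1.0, 0.002, -0.0, -0.348], [73.0, -71.0, -1.0, 0.003, -0.0, -0.435]]
[[23.0, 3.0, 8.0, -0.041, 0.006, -0.05], [45.0, 7.0, 17.0, -0.081, 0.012, -0.101], [68.0, 10.0, 25.0, -0.122, 0.018, -0.151], [91.0, 14.0, 33.0, -0.162, 0.024, -0.201], [114.0, 17.0, 42.0, -0.202, 0.031, -0.251]]
[[21.3, 7.1, 9.7, -0.041, 0.006, -0.05]]
end [543.9 191.5 240. ] 11
```

>>> step_arm(deltas=[[15,-14,0,0,0,-0.087],[29,-28,0,0,0,-0.174],[44,-43,-1,0,0,-0.261],[58,-57,-1,0,0,-0.348],[73,-71,-1,0.003,0,-0.435]])

```text
time: 13.65
tool_pos: [499.4, 61.2, 290.0]
tcp_rot: [3.141, -0.003, 1.398]
contact_force: [0.1, -0.1, -2.2]
grip_width: 45.9
```

>>> step_arm(deltas=[[23,3,8,-0.041,0.006,-0.05],[45,7,17,-0.081,0.012,-0.1],[68,10,25,-0.122,0.018,-0.15],[91,14,33,-0.162,0.024,-0.2],[114,17,42,-0.202,0.031,-0.251]])

```text
time: 14.07
tool_pos: [537.0, 170.8, 248.2]
tcp_rot: [2.934, -0.008, 1.648]
contact_force: [-0.2, -0.3, -2.2]
grip_width: 46.2
```

>>> step_arm(deltas=[[21,7,9.7,-0.041,0.006,-0.05],[21,7,9.7,-0.041,0.006,-0.05]])

```text
time: 14.23
tool_pos: [542.8, 194.1, 238.3]
tcp_rot: [2.897, -0.003, 1.701]
contact_force: [-1.0, 0.4, -2.1]
grip_width: 46.0
```

```bash
python3 - <<'E'
from h import *; from plant import bot
p,R,o=now(bot); print(o["time"],p,o["joint_positions"].round(3),o["grip_width"]); P,Q=place(-30,0,240,14); print(delta(p,o["tcp_rot"],P,Q))
ims=[]
# predicted remote corners in tool frame: remote x=tool x, y=-tool y, z=-tool z ; mid-thickness 11 ahead of TCP; centre at x=-12.4
for n,c0,r0 in(("scene",250,140),("top",150,120)):
    c=bot.capture(n); ims.append(cv2.resize(c["color"][r0:r0+150,c0:c0+150,::-1],(400,400),interpolation=cv2.INTER_CUBIC))
    for x in(-75,75):
      for y in(-23,23):
        for z,col in((-12,(0,255,0)),(12,(255,0,255))):
          a=proj(n,p+R@[x-12.4,y,10+z])[0]; cv2.circle(ims[-1],tuple(int(v) for v in((a-[c0,r0]+.5)*400/150)),2,col,1)
cv2.imwrite("pics/p1.png",np.hstack(ims))
plan(p,R,[place(0,12.4,125,12)],step=25)
E
```

```text
14.2333 [542.77736579 194.09192962 238.31242504] [ 0.22   0.329  1.608 -0.023  0.96   0.101] 45.981159407496975
[-2.732e+00  1.109e+00 -1.472e+00  1.000e-03 -4.000e-03  1.000e-03]
[[1.8, 0.5, 23.5, 0.007, -0.001, 0.0], [3.7, 0.9, 47.0, 0.014, -0.002, 0.001], [5.5, 1.4, 70.5, 0.021, -0.002, 0.001], [7.4, 1.9, 93.9, 0.028, -0.003, 0.001], [9.2, 2.3, 117.4, 0.036, -0.004, 0.001]]
end [572.  207.6 125. ] 5
```

View pics/p1.png

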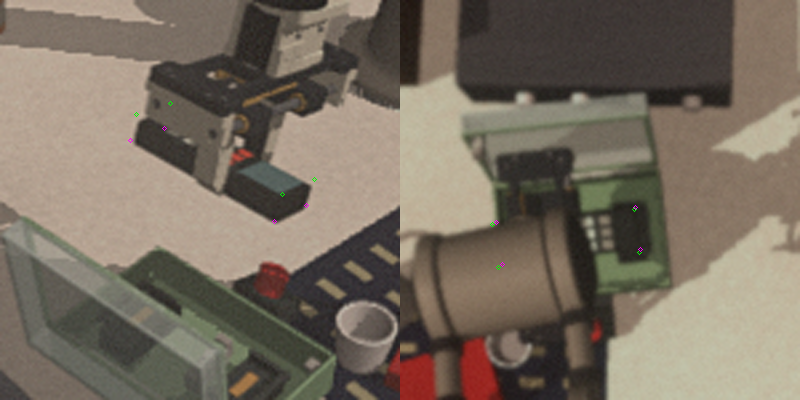

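The scene view shows the remote held keys-up, with its display end at (275,221) matching the predicted corner. The open case is below. Descending with a 10° lean so the wide hand clears the lid.

```bash
python3 - <<'E'
from h import *; from plant import bot
p,R,o=now(bot)
plan(p,R,[place(-10,12.4,130,12),place(-4.3,12.4,76,10)],step=20)
E
```

```text
[[2.0, -1.0, 19.0, 0.006, -0.0, -0.0], [4.0, -2.0, 37.0, 0.012, -0.001, -0.001], [6.0, -3.0, 56.0, 0.018, -0.001, -0.001], [8.0, -5.0, 74.0, 0.024, -0.001, -0.001], [10.0, -6.0, 93.0, 0.029, -0.002, -0.002]]
[[2.0, -0.3, 18.6, 0.006, -0.0, -0.0], [2.0, -2.3, 36.6, 0.018, -0.0, -0.0], [2.0, -4.3, 54.5, 0.03, -0.0, -0.0], [2.0, -6.3, 72.5, 0.041, -0.0, -0.0]]
end [567.7 207.   76. ] 9
```

>>> step_arm(deltas=[[2,-1,19,0.006,0,0],[4,-2,37,0.012,0,0],[6,-3,56,0.018,0,0],[8,-5,74,0.024,0,0],[10,-6,93,0.029,-0.002,-0.002]])

```text
time: 14.75
tool_pos: [560.2, 202.4, 148.6]
tcp_rot: [2.924, -0.0, 1.695]
contact_force: [0.4, 0.0, -2.2]
grip_width: 45.7
```

>>> step_arm(deltas=[[2,0,18,0.006,0,0],[2,-2,36,0.018,0,0],[2,-4,54,0.03,0,0],[2,-6,70,0.041,0,0],[2,-6,70,0.041,0,0]])

```text
time: 15.17
tool_pos: [567.8, 205.1, 76.3]
tcp_rot: [2.971, 0.0, 1.696]
contact_force: [-0.9, -0.3, -2.8]
grip_width: 46.2
```

```bash
python3 - <<'E'
from h import *; from plant import bot
p,R,o=now(bot); P,Q=place(-4.3,12.4,66,10); print(o["time"],p,delta(p,o["tcp_rot"],P,Q),o["contact_force"],o["joint_positions"].round(3))
v=R.T@np.array([0,0,-1.]); print("down in tool",v)
ims=[]
for n,c0,r0 in(("scene",250,170),("top",150,120)):
    c=bot.capture(n); ims.append(cv2.resize(c["color"][r0:r0+150,c0:c0+150,::-1],(400,400),interpolation=cv2.INTER_CUBIC))
    print([(np.round(d["rect"]).tolist(),round(d["p"],2)) for d in bot.boxes_of("lid",c)[:1]])
cv2.imwrite("pics/p2.png",np.hstack(ims))
E
```

```text
15.1667 [567.78935187 205.05426651  76.30967028] [ 1.9880e+00 -1.5470e+00  1.0195e+01 -3.0000e-03  1.0000e-03 -3.0000e-03] [-0.92204029 -0.34357397 -2.81413073] [ 0.228  0.598  1.657 -0.027  0.716  0.123]
down in tool [ 3.24681674e-04 -1.70248206e-01  9.85401158e-01]
[([295.0, 270.0, 91.0, 96.0], 0.71)]
[([148.0, 278.0, 50.0, 57.0], 0.73)]
```

View pics/p2.png

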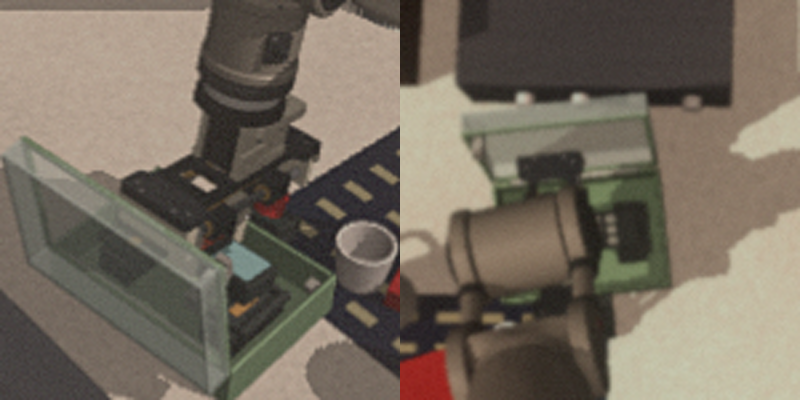

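The lid hasn't moved and the remote is over the pocket: display end at (245,265) in the scene, above the near block. Lowering slowly while watching the force.

>>> step_arm(deltas=[[1,-1.5,3,0,0,-0.003],[2,-2.2,5,0,0,-0.003],[2,-2.7,8,0,0,-0.003],[2,-3,10,0,0,-0.003],[2,-3,10,0,0,-0.003]])

```text
time: 15.78
tool_pos: [567.0, 208.3, 68.1]
tcp_rot: [2.966, 0.0, 1.701]
contact_force: [-0.8, 0.8, -1.7]
grip_width: 45.8
```

```bash
python3 - <<'E'
from h import *; from plant import bot
p,R,o=now(bot); P,Q=place(-4.3,12.4,60,10); print(p,delta(p,o["tcp_rot"],P,Q),o["contact_force"],o["moment"])
E
```

```text
[566.97793458 208.26322036  68.12574484] [-1.302e+00 -8.210e-01  8.107e+00  1.000e-03 -0.000e+00  2.000e-03] [-0.79096026  0.82622786 -1.74959055] [-0.12021497  0.1812118  -0.02002031]
```

>>> step_arm(deltas=[[-0.5,-0.3,1.2,0,0,0],[-1,-0.5,2.4,0,0,0],[-1,-0.7,3.6,0,0,0],[-1,-0.8,4.5,0,0,0],[-1,-0.8,4.5,0,0,0]])

```text
time: 16.2
tool_pos: [567.4, 207.2, 63.8]
tcp_rot: [2.965, 0.0, 1.701]
contact_force: [-0.7, 0.7, -2.1]
grip_width: 46.2
```

>>> step_arm(deltas=[[0,-0.2,1,0,0,0],[0,-0.3,2,0,0,0],[0,-0.3,2,0,0,0]])

```text
time: 16.45
tool_pos: [567.6, 207.2, 62.2]
tcp_rot: [2.965, 0.0, 1.701]
contact_force: [-1.8, 0.0, 1.1]
grip_width: 46.0
```

```bash
python3 - <<'E'
from h import *; from plant import bot
p,R,o=now(bot); P,Q=place(-4.3,12.4,60,10); print(p,delta(p,o["tcp_rot"],P,Q),o["contact_force"],o["moment"])
E
```

```text
[567.63936035 207.20480869  62.16774553] [-1.68e-01 -2.91e-01  2.15e+00  2.00e-03 -0.00e+00  2.00e-03] [-1.78293073  0.00749659  1.07585456] [-0.05971606  0.33233905  0.05975124]
```

Contact at 3 N, at the expected height for the front edge on the blocks. I'll open the jaws a little at a time so the rear edge settles gently.

>>> step_arm(deltas=[[0,0,0,0,0,0],[0,0,0,0,0,0]], fingers=46.5)

```text
time: 16.62
tool_pos: [567.8, 207.3, 62.2]
tcp_rot: [2.964, 0.0, 1.701]
contact_force: [0.6, 0.8, -1.4]
grip_width: 46.6
```

>>> step_arm(deltas=[[0,0,0,0,0,0],[0,0,0,0,0,0]], fingers=47.5)

```text
time: 16.78
tool_pos: [567.9, 207.4, 62.2]
tcp_rot: [2.964, -0.0, 1.701]
contact_force: [1.2, -0.4, -0.5]
grip_width: 47.5
```

>>> step_arm(deltas=[[0,0,0,0,0,0],[0,0,0,0,0,0]], fingers=48.5)

```text
time: 16.95
tool_pos: [567.7, 207.4, 62.1]
tcp_rot: [2.964, -0.0, 1.701]
contact_force: [0.8, 1.3, 0.0]
grip_width: 48.4
```

>>> step_arm(deltas=[[0,0,0,0,0,0],[0,0,0,0,0,0]], fingers=49.5)

```text
time: 17.12
tool_pos: [567.6, 207.3, 62.0]
tcp_rot: [2.965, 0.0, 1.701]
contact_force: [1.7, 0.2, -1.1]
grip_width: 49.5
```

>>> step_arm(deltas=[[0,0,0,0,0,0],[0,0,0,0,0,0]], fingers=51)

```text
time: 17.28
tool_pos: [567.5, 207.3, 62.0]
tcp_rot: [2.965, 0.0, 1.701]
contact_force: [0.7, -0.0, 0.0]
grip_width: 51.0
```

>>> step_arm(deltas=[[0,0,0,0,0,0],[0,0,0,0,0,0]], fingers=54)

```text
time: 17.45
tool_pos: [567.3, 207.3, 61.9]
tcp_rot: [2.965, 0.0, 1.701]
contact_force: [-0.4, 0.3, 0.3]
grip_width: 53.9
```

```bash
python3 - <<'E'
from h import *; from plant import bot
p,R,o=now(bot); print(p,o["contact_force"],o["grip_width"])
c=bot.capture("scene"); a=cv2.resize(c["color"][190:340,250:400,::-1],(600,600),interpolation=cv2.INTER_CUBIC)
cv2.imwrite("pics/p3.png",a)
E
```

```text
[567.29516179 207.25292247  61.90175049] [-0.3626279   0.32089655  0.29225318] 53.88590779972839
```

View pics/p3.png

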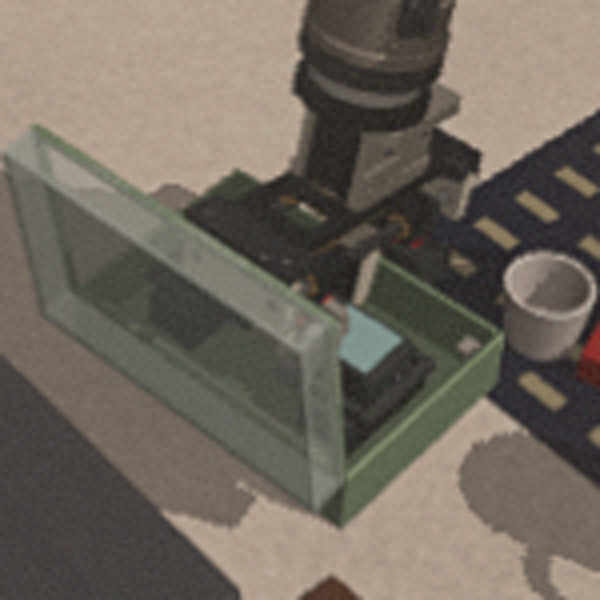

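The remote looks flat in the pocket, display at (370,340) in the crop, with no load on the hand. Opening wider and withdrawing along the tool axis, away from the lid.

>>> step_arm(deltas=[[0,0,0,0,0,0],[0,0,0,0,0,0],[0,0,0,0,0,0]], fingers=64)

```text
time: 17.75
tool_pos: [567.5, 207.3, 62.0]
tcp_rot: [2.965, 0.0, 1.701]
contact_force: [-0.1, -0.8, -0.5]
grip_width: 63.3
```

>>> step_arm(deltas=[[0,0,-5,0,0,0],[0,0,-15,0,0,0],[0,0,-30,0,0,0],[0,0,-48,0,0,0],[0,0,-70,0,0,0]])

```text
time: 18.17
tool_pos: [554.7, 205.5, 131.7]
tcp_rot: [2.966, 0.0, 1.701]
contact_force: [0.0, 0.4, -0.7]
grip_width: 63.9
```

>>> step_arm(deltas=[[0,0,-25,0,0,0],[0,0,-50,0,0,0],[0,-20,-75,0,0,0],[0,-45,-100,0,0,0],[0,-70,-120,0,0,0]])

```text
time: 18.58
tool_pos: [465.3, 193.9, 239.2]
tcp_rot: [2.962, -0.0, 1.7]
contact_force: [0.9, 1.0, 0.5]
grip_width: 64.4
```

>>> step_arm(deltas=[[-20,-15,-10,0,0,0],[-50,-30,-10,0,0,0],[-80,-40,-10,0,0,0],[-110,-50,-10,0,0,0],[-140,-60,-10,0,0,0]])

```text
time: 19.0
tool_pos: [423.1, 46.4, 237.1]
tcp_rot: [2.963, 0.001, 1.702]
contact_force: [0.8, 0.5, -0.2]
grip_width: 64.0
```

>>> step_arm(deltas=[[-30,0,0,0,0,0],[-60,0,0,0,0,0],[-60,0,0,0,0,0],[-60,0,0,0,0,0]])

```text
time: 19.33
tool_pos: [431.6, -13.4, 236.8]
tcp_rot: [2.964, 0.0, 1.697]
contact_force: [-0.9, 0.0, 0.9]
grip_width: 64.0
```

```bash
python3 - <<'E'
from h import *; from plant import bot
p,R,o=now(bot); print(o["time"],p,o["contact_force"])
ims=[]
for n,c0,r0 in(("scene",250,180),("top",150,120)):
    c=bot.capture(n); im=cv2.resize(c["color"][r0:r0+150,c0:c0+150,::-1],(400,400),interpolation=cv2.INTER_CUBIC)
    for x in(-23,23):
      for y in(-75,75):
        a=proj(n,w(CASE,(x,y,56)))[0]; cv2.circle(im,tuple(int(v) for v in((a-[c0,r0]+.5)*400/150)),3,(0,255,0),1)
    ims.append(im)
    for q in("remote","lid","tin","mug","candle"): print(n,q,[(np.round(d["rect"]).tolist(),round(d["p"],2)) for d in bot.boxes_of(q,c)[:1]])
cv2.imwrite("pics/f.png",np.hstack(ims))
E
```

```text
19.3333 [431.63673447 -13.35140596 236.80502577] [-0.90903471  0.01400537  0.85812569]
scene remote [([328.0, 268.0, 50.0, 48.0], 0.89)]
scene lid [([295.0, 271.0, 90.0, 93.0], 0.68)]
scene tin [([388.0, 264.0, 20.0, 30.0], 0.7)]
scene mug [([293.0, 269.0, 89.0, 93.0], 0.75)]
scene candle [([189.0, 212.0, 24.0, 35.0], 0.94)]
top remote [([216.0, 207.0, 48.0, 17.0], 0.77)]
top lid [([208.0, 172.0, 75.0, 33.0], 0.66)]
top tin [([191.0, 253.0, 18.0, 19.0], 0.81)]
top mug [([142.0, 228.0, 34.0, 32.0], 0.89)]
top candle []
```

View pics/f.png

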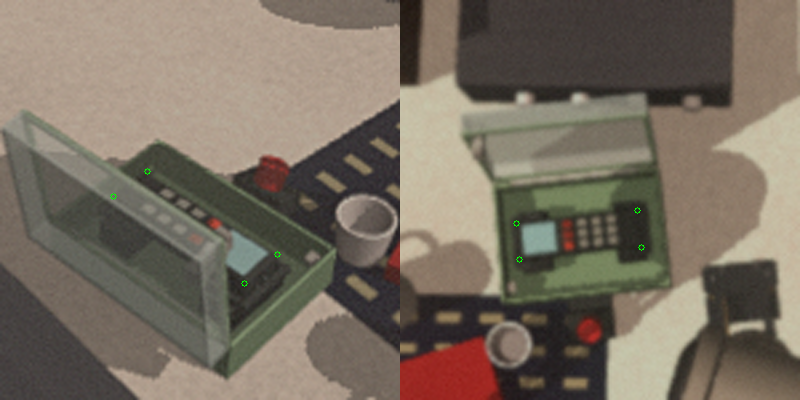

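The final view shows the remote keys-up in the pocket, its outline matching the predicted corners at (516,223) to (641,247). The lid is open and the tin and mug are unmoved. I'll triangulate the display centre for height, then hand in if it agrees.

```bash
python3 - <<'E'
from h import *; from plant import bot
f=lambda X:np.r_[proj("scene",w(CASE,X))[0]-[343.5,274.2],proj("top",w(CASE,X))[0]-[202.2,209.1]]
r=least_squares(f,[0,45,56]); print("display centre in case frame",r.x.round(1),r.fun.round(2))
if abs(r.x[2]-56)<5 and abs(r.x[0])<5: print(bot.close_job())
E
```

```text
display centre in case frame [-4.9 54.3 57.4] [-1.83 -0.11 -1.97  1.72]
the job is handed in; nothing more can be done
None
```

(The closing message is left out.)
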